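Check two roller gaps with a gap gauge

ROBOT

A 6-joint arm with a two-finger parallel gripper is mounted at the origin on the work surface. World frame = base frame: x ahead of the robot, y to its left, z up, the work surface at z = 0. Lengths are in m, angles in rad, forces in N, time in s.
With the tool pointing down it reaches from about 0.325 to 0.75 m from the base axis. Payload 7.6 kg.
Tool frame: the origin (TCP) lies on the centre line of the jaws, within the pads' length; the fingertips stand 17 mm ahead of it and the grasp point (between the pads) lies 2 mm behind it; z points along the fingers, y is the line along which they close (so a half turn about z gives the same grasp; the last joint's range is limited). The gripper opens to 85 mm and grips with 20 to 120 N. Pads are 22 mm wide; open, the fingers measure 114 mm over their backs; the gripper's body (76 mm by 85 mm) begins 54 mm behind the grasp point. The pads swing forward as they close: fully open they stand 13 mm farther back than shut.
Start: joints at [1.134, 0.052, 1.401, -0, 1.689, -0.07], TCP at [0.188, 0.49, 0.219] pointing down, gripper open.
Joint ranges: [-2.9, 2.9], [-0.91, 2.17], [0.12, 2.37], [-1.06, 4.2], [0.26, 2.73], [-2.93, 2.93]. Speed limits (rad/s): [2.57, 2.57, 3.01, 3.14, 3.14, 3.14].

INTERFACE

Orientations are given as a unit quaternion [x, y, z, w].
In Python, from plant import status, grab_frame, order gives the robot as it stands.
- The arm moves only by the tool drive_tool, never from a script. Its argument "targets" is a list of rows, each a list of 3 entries, a list of its own where there are three numbers: the opening, from -1 (shut) to 1 (fully open), then the shift along the tool's x, y, z normalised to -1 to 1, where 1 is 0.5 m, then the turn about the tool's z normalised to -1 to 1, where 1 is 0.5 rad. A call has 1 to 12 rows; each row shifts and turns the commanded pose from where the row before left it, along the tool's axes as they then stand; what a row does not reach is not made up. A row lasts 1/10 s, in which the tool goes at most 50 mm and 8.59 degrees, less where a joint would pass 70% of its speed; a pose out of reach is approached as far as the arm can. A call with a number of a shift or a turn outside -1 to 1 is refused whole. A call with a gripper value outside its range is refused whole. The fingers move at their own pace and stop on an object; the grip force is fixed at half the most. Time passes only in rows, so rows that do not move let the fingers close. It gives the time, the measured TCP pose, the force, the opening and the grip force at its end, in the units of the state.
- status.read_state(): the state, without advancing time (a new reading comes with each control period).
- grab_frame(name): name is "side" or "top"; returns a dict with "pixels" (480x640x3 uint8, blue, green, red), "z_map" (480x640 float32, m along the optical axis (not along the pixel's ray), 0 where there is no reading), "K" (3x3 intrinsics, pixels), "k1" (the pictures are not rectified: a ray, as slopes to the right and down, at radius r is drawn at 1 + k1 r^2 times it, then the intrinsics apply), "R" (3x3) and "t" (3): a world point X has camera coordinates R X + t. Camera axes: x right, y down, z forward; pixel columns grow to the right and rows downward; lengths in m; the calibration is good to about 2 mm. A picture is of the moment at which its call begins.
- order.finish_job(): hands the job in; it is judged then, once.
The state is a dict: "clock": time; "joint_positions": joint angles; "qd": joint speeds; "tau": joint torques, N m; "tcp_pos": TCP position; "eef_rot": TCP orientation; "contact_force": force on the tool from outside, world axes, zero at the start; "ft_torque": the same for the moment, N m; "grip_width": opening from 0.0 (shut) to 1.0 (fully open); "gripper_force": force on a finger pad.
Only numpy, scipy, OpenCV 4.12 (cv2) and the standard library are available. Lean on these libraries where they do the work, as an engineer would, in place of code of your own. Each camera call takes 0.05 s, during which the arm holds its last target. There are 200 camera calls.

TASK

Check the gaps of the two roller pairs with the gap gauge, the flat-bladed tool with a square steel guard under a square wooden handle that stands in the wooden tool block. First gently lower its blade, held flat along the rollers, into the gap of the closely set pair and let it rest there a moment to see that it jams; then slide it down into the gap of the widely set pair until its guard rests on the rollers, and leave it standing there.

Things in the scene. Friction and masses are not known exactly. Their poses are not given: they have to be found in the camera images.
- gauge: Gap gauge, 0.2 kg: steel blade 40 (x) x 8 (y) x 70 mm (z) under a steel guard 56 x 50 x 6 mm, then a light wood handle 44 (x) x 24 (y) mm, z 76 to 131 mm, gripped across y. Origin: middle of the blade's lower end; z up. Hangs blade down by its guard in a slot of a fixed wooden block 110 mm high, origin 40 mm up. 80 mm away along x in the block: a round-handled palette knife, not needed.
- pair_tight: Closely set pair: two rigid, fixed black rollers (50 mm diameter, 130 mm long) side by side on a grey stand 170 x 130 mm. Origin: centre of its underside, on the table; x along the rollers, gap at y = 0, roller tops at z = 120 mm, end bearings up to 108 mm. Gap 2 mm: the blade jams with its lower end about 107 mm above the table.
- pair_open: Widely set pair: two rigid, fixed black rollers (50 mm diameter, 130 mm long) side by side on a grey stand 170 x 130 mm. Origin: centre of its underside, on the table; x along the rollers, gap at y = 0, roller tops at z = 120 mm, end bearings up to 108 mm. Gap 20 mm: the blade passes until the guard rests on the rollers, its lower end then 48 mm above the table.
Mind the look-alikes: they are no part of the job. Leave any yellow look-alike of the gauge alone.

How it is judged:
On the way, in this order (a step that is already met when the one before it is completed fails the run):
1. the held gauge's blade end rests jammed in the closely set gap, pressing on the rollers (y of gauge in the frame of pair_tight between -0.012 and 0.012 m and x of gauge in the frame of pair_tight between -0.045 and 0.045 m and z of gauge in the frame of pair_tight below 0.117 m and contact force between gauge and pair_tight above 0.5 N and contact force between the fingers and gauge above 0.5 N), for 0.1 s.
2. the still held gauge's blade is at least 30 mm down in the widely set gap (y of gauge in the frame of pair_open between -0.014 and 0.014 m and x of gauge in the frame of pair_open between -0.055 and 0.055 m and z of gauge in the frame of pair_open below 0.09 m and contact force between the fingers and gauge above 0.5 N).
At the end, for the whole second after the job is handed in: The gauge stands released and at rest in the widely set pair: blade between the rollers (within 14 mm of the middle across and 55 mm along), its lower end 35 to 55 mm above the table, upright within 10 degrees (y of gauge in the frame of pair_open between -0.014 and 0.014 m and x of gauge in the frame of pair_open between -0.055 and 0.055 m and z of gauge in the frame of pair_open between 0.035 and 0.055 m and angle between gauge's own z axis and vertical below 0.18 rad and linear speed of gauge below 0.02 m/s and angular speed of gauge below 0.2 rad/s); the robot touches nothing.
It fails at once if the gauge is forced against the closely set rollers with more than 60 N (contact force between gauge and pair_tight above 60 N).
It also fails if it takes over 48 s, if anything falls off the work surface, if the arm or the gripper's body presses on something with over 40 N, if the wrist force passes 120 N, or if a joint passes its speed limit or range.

## Working session

There is one attempt and no reset: what is moved stays moved. The work goes in short steps, Python scripts to look and compute and a tool call to move; the robot and the scene stay as the last step left them, time stands still between calls to the robot, and variables do not carry over. Pictures are saved under pics/ and viewed, at most 10 in all, crops included, and the job is handed in when it is done.

Besides the shell and the picture viewer there is one more tool, called after ">>>" in YAML: its name, and indented under it one key for each argument. drive_tool: Moves the arm, as the interface text tells. Scaled input: -1 to 1 covers 0.5 m each way for a shift and 0.5 rad each way for a turn. Its arguments: {"type":"object","properties":{"targets":{"type":"array","items":{"type":"array"}}},"required":["targets"]}

```bash
mkdir -p pics
cat > h.py <<'E'
import numpy as np, cv2
from plant import status, grab_frame, order
def save(n,name):
    f=grab_frame(n); cv2.imwrite(f'pics/{name}.png',f['pixels']); np.savez(f'/tmp/{name}.npz',**f); return f
def world(f,u,v,z=None):
    """pixel -> world by depth map, or on the plane at height z"""
    K=np.array(f['K']);d=np.array([float(f['k1']),0,0,0])
    p=cv2.undistortPoints(np.array([[[u,v]]],float),K,d)[0,0]
    r=np.array([p[0],p[1],1.]);R=np.array(f['R']);t=np.array(f['t'])
    if z is None: return R.T@(r*f['z_map'][int(round(v)),int(round(u))]-t)
    c=-R.T@t; w=R.T@r
    return c+w*(z-c[2])/w[2]
def cloud(f):
    K=np.array(f['K']);g=np.mgrid[0:480,0:640][::-1].reshape(2,-1).T.astype(float)
    p=cv2.undistortPoints(g[:,None],K,np.array([float(f['k1']),0,0,0]))[:,0]
    Z=f['z_map'].reshape(-1,1); P=(np.c_[p,np.ones(len(p))]*Z-np.array(f['t']))@np.array(f['R'])
    return P.reshape(480,640,3)
E
python3 - <<'E'
from h import *
for n in('top','side'):
    f=save(n,n+'1'); print(n,f['K'],f['k1'],f['R'],f['t'])
print(status.read_state())
E
```

```text
top [[474.13808023   0.         325.25982169]
 [  0.         474.13808023 238.83975417]
 [  0.           0.           1.        ]] 0.011476855840737108 [[-0.03002075 -0.99953211  0.00585864]
 [-0.99841016  0.02970628 -0.04790298]
 [ 0.04770652 -0.0072874  -0.99883481]] [0.04038955 0.4462087  1.04196088]
side [[622.24556159   0.         323.18217382]
 [  0.         622.24556159 233.54493092]
 [  0.           0.           1.        ]] -0.22429184224883592 [[ 0.06388086  0.99771585  0.02196166]
 [ 0.66563313 -0.02620164 -0.74581902]
 [-0.74354003  0.06226196 -0.66578651]] [-0.0566925  -0.27853268  1.57109895]
{'clock': 0.1, 'joint_positions': array([ 1.13371514e+00,  5.27820682e-02,  1.40161725e+00,  3.57997959e-07,
        1.68860510e+00, -7.02827199e-02]), 'qd': array([-1.24152876e-03,  3.71318024e-04, -2.14324563e-03,  1.76243085e-03,
        6.56429360e-04,  9.36392318e-05]), 'tau': array([ 1.44997626e-03, -3.82579672e+01, -3.60987782e+01, -8.30345516e-05,
        4.80097122e-03,  2.33738251e-05]), 'tcp_pos': array([0.18812911, 0.48982976, 0.21825532]), 'eef_rot': array([ 1.82372779e-01,  9.83229206e-01, -6.83245534e-04, -1.77327110e-04]), 'contact_force': array([ 0.19625748,  0.84331359, -0.10633386]), 'ft_torque': array([-0.00024367, -0.01721636,  0.03825167]), 'gripper_force': 0.0, 'grip_width': 1.0009871835709416}
```

View pics/top1.png

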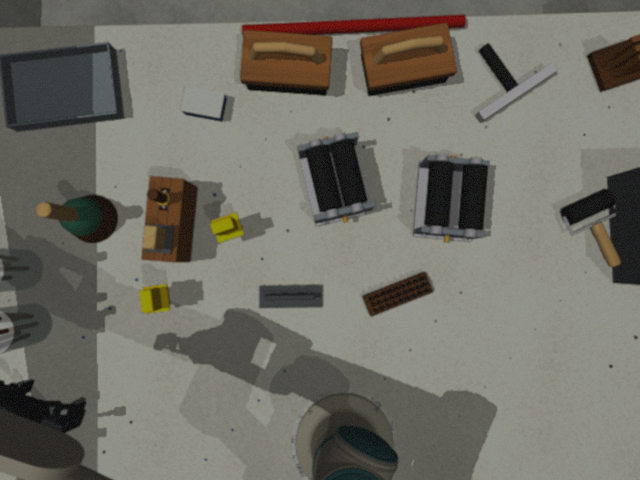

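View pics/side1.png

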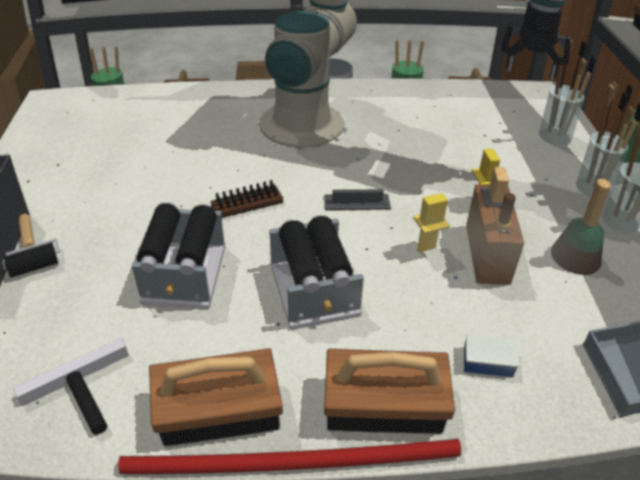

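The top view shows the gauge in the block, with its handle at about (150,238) and its guard at (163,237). The palette knife is at (162,196), the tight pair at (337,178) and the open pair at (452,197). Two yellow look-alikes stand at (228,227) and (155,298). Next I'll measure these from the depth map.

```bash
cat > m.py <<'E'
from h import *
from scipy.spatial import cKDTree
def rect(P,m,box,name):
    s=np.zeros(m.shape,bool); u0,u1,v0,v1=box; s[v0:v1,u0:u1]=1
    q=P[m&s]; r=cv2.minAreaRect((q[:,:2]*1000).astype(np.float32)); print(name,len(q),'minrect',np.round(r[0],1),np.round(r[1],1),round(r[2],1),'mean',np.round(q.mean(0)*1000,1),'zmax',round(np.percentile(q[:,2],95)*1000,1)); return q
f=dict(np.load('/tmp/top1.npz')); P=cloud(f); z=P[...,2]
rect(P,(z>.155)&(z<.185),(135,200,215,265),'handle')
rect(P,(z>.112)&(z<.125),(135,200,220,258),'guard+')
rect(P,(z>.100)&(z<.118),(135,205,170,268),'block')
rect(P,z>.12,(140,190,175,214),'knife')
B=f['pixels'].max(2)
for n,b in(('tight',(290,385,125,230)),('open',(405,500,145,250))):
    q=rect(P,(z>.112)&(z<.13),b,n+' tops')
    rect(P,(z>.085)&(z<.13)&(B<60),b,n+' rollers')
E
python3 m.py
python3 - <<'E'
import cv2
a=cv2.imread('pics/top1.png')[160:280,120:260]; b=cv2.imread('pics/side1.png')[150:300,430:560]
import numpy as np
a=cv2.resize(a,None,fx=3,fy=3,interpolation=2);b=cv2.resize(b,(360*130//150,360),interpolation=2)
cv2.imwrite('pics/c1.png',np.hstack([a,b]))
E
```

```text
handle 377 minrect [453.5 357.4] [26.2 43.8] 82.4 mean [453.2 355.6 170.2] zmax 173.9
guard+ 467 minrect [453.1 356.5] [71.1 78.6] 84.4 mean [452.5 346.8 116.1] zmax 120.9
block 2200 minrect [493.7 353.7] [ 74.7 170. ] 84.0 mean [496.7 346.5 111.1] zmax 116.5
knife 265 minrect [461.3 199.1] [352.   26.8] 64.3 mean [529.7 340.6 170.4] zmax 183.3
tight tops 2384 minrect [573.2   1.9] [130.2  94.2] 11.6 mean [572.8   1.9 118.2] zmax 122.3
tight rollers 3076 minrect [567.5  -4. ] [149.6 111.1] 12.2 mean [571.3   2.5 115.5] zmax 122.0
open tops 2360 minrect [ 524.9 -241.2] [111.1 130.5] 83.1 mean [ 524.6 -240.3  118. ] zmax 122.2
open rollers 3195 minrect [ 521.2 -237.8] [122.1 149.8] 83.2 mean [ 523.6 -237.6  114.7] zmax 121.9
```

View pics/c1.png

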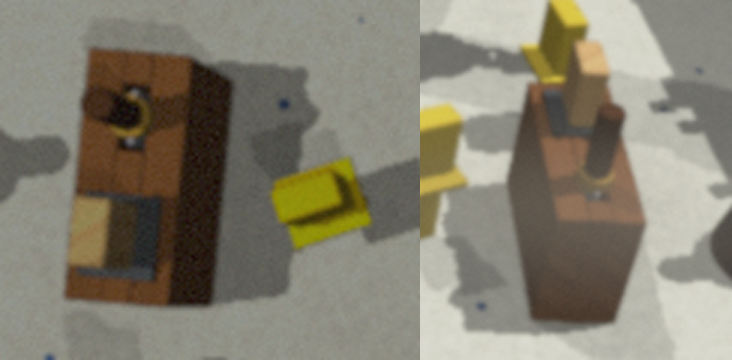

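The crop shows the gauge's tan handle on its grey guard, at the end of the block nearest the robot. The dark round-handled knife is at the far end.

```bash
cat > go.py <<'E'
import sys; from h import *
from scipy.spatial.transform import Rotation as Ro
# go.py x y z toolx_angle_deg : turn, then shifts in tool axes (normalised)
x,y,z,a=map(float,sys.argv[1:]); s=status.read_state(); p=s['tcp_pos']; X=Ro.from_quat(s['eef_rot']).as_matrix()
c=np.degrees(np.arctan2(X[1,0],X[0,0])); dt=(a-c+180)%360-180
ar=np.radians(a); d=np.array([x,y,z])-p
print('ang now',round(c,2),'tilt z',X[:,2].round(4),'turn norm',round(-np.radians(dt)/.5,3))
print('shift norm',np.round([d@[np.cos(ar),np.sin(ar),0]/.5,d@[np.sin(ar),-np.cos(ar),0]/.5,-d[2]/.5],4), 't',s['clock'])
E
python3 go.py .4535 .3565 .26 173
```

```text
ang now 158.98 tilt z [-6.0e-04 -1.3e-03 -1.0e+00] turn norm -0.489
shift norm [-0.5593 -0.2    -0.0835] t 0.1
```

>>> drive_tool:
  targets:
    - [1,[0,0,-0.0835],-0.245]
    - [1,[0,0,0],-0.244]
    - [1,[-0.07,-0.025,0],0]
    - [1,[-0.07,-0.025,0],0]
    - [1,[-0.07,-0.025,0],0]
    - [1,[-0.07,-0.025,0],0]
    - [1,[-0.07,-0.025,0],0]
    - [1,[-0.07,-0.025,0],0]
    - [1,[-0.07,-0.025,0],0]
    - [1,[-0.07,-0.025,0],0]
    - [1,[0,0,0],0]

```text
clock: 1.2
tcp_pos: [0.4569, 0.3541, 0.2594]
eef_rot: [0.063, 0.998, -0.001, -0.0]
contact_force: [-0.3, -0.4, 0.3]
grip_width: 1.001
gripper_force: 0.0
```

```bash
python3 go.py .4535 .3565 .148 173
python3 - <<'E'
from h import *
f=save('side','side2'); cv2.imwrite('pics/c2.png',cv2.resize(f['pixels'][80:300,380:600],None,fx=2.5,fy=2.5))
g=save('top','top2')
P=cloud(f);px=f['pixels'].astype(int)
# handle by side camera: tan pixels with height .12-.18 near the expected place
m=(P[...,2]>.125)&(P[...,2]<.18)&(abs(P[...,0]-.4535)<.05)&(abs(P[...,1]-.356)<.04)
q=P[m];print(len(q),q.mean(0),np.percentile(q,[2,98],axis=0))
m&=P[...,2]>.165
q=P[m];print(len(q),q.mean(0),cv2.minAreaRect((q[:,:2]*1000).astype(np.float32)))
E
```

```text
ang now 172.72 tilt z [-0.001  -0.0018 -1.    ] turn norm -0.01
shift norm [0.0073 0.0039 0.2227] t 1.2
495 [0.46381537 0.35400892 0.15572359] [[0.43572929 0.34440405 0.12674674]
 [0.47825727 0.3678647  0.17343282]]
197 [0.45823004 0.35612415 0.17040527] ((455.0879821777344, 357.4681396484375), (23.797090530395508, 44.946563720703125), 84.45480346679688)
```

View pics/c2.png

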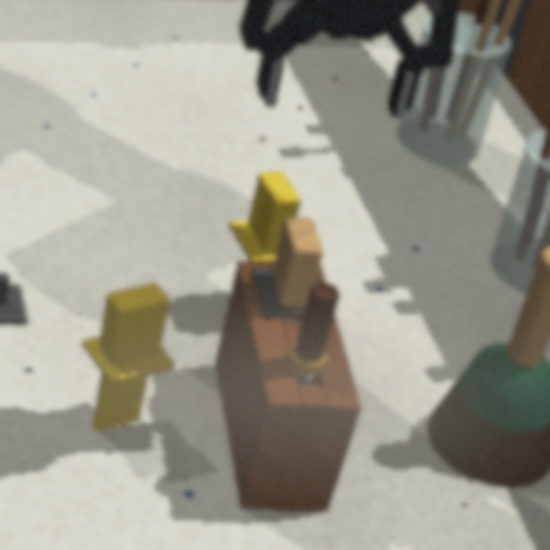

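The side crop shows the open gripper above and straddling the tan handle (about (300,260) in the crop), and clear of the yellow gauges.

>>> drive_tool:
  targets:
    - [1,[0,0,0.0],-0.015]
    - [1,[0,0,0.07],0]
    - [1,[0,0,0.03],0]
    - [1,[0,0,0],0]
    - [1,[0,0,0],0]

```text
clock: 1.8
tcp_pos: [0.4536, 0.3571, 0.2115]
eef_rot: [0.057, 0.998, 0.0, 0.0]
contact_force: [-0.5, 0.4, 0.5]
grip_width: 1.0
gripper_force: 0.0
```

```bash
python3 go.py .4545 .357 .148 173.3
```

```text
ang now 173.48 tilt z [ 2.e-04  3.e-04 -1.e+00] turn norm 0.006
shift norm [-0.0018 -0.      0.127 ] t 1.8
```

>>> drive_tool:
  targets:
    - [1,[-0.002,0,0.05],0]
    - [1,[0,0,0.045],0]
    - [1,[0,0,0.03],0]
    - [1,[0,0,0],0]
    - [-1,[0,0,0],0]
    - [-1,[0,0,0],0]
    - [-1,[0,0,0],0]
    - [-1,[0,0,0],0]
    - [-1,[0,0,0],0]
    - [-1,[0,0,0],0]
    - [-1,[0,0,0],0]
    - [-1,[0,0,0],0]

```text
clock: 3.0
tcp_pos: [0.4553, 0.357, 0.1493]
eef_rot: [0.057, 0.998, 0.001, 0.001]
contact_force: [-0.5, 1.9, 4.8]
grip_width: 0.264
gripper_force: 60.9
```

>>> drive_tool:
  targets:
    - [-1,[0,0,-0.02],0]
    - [-1,[0,0,-0.04],0]
    - [-1,[0,0,-0.06],0]
    - [-1,[0,0,-0.06],0]
    - [-1,[0,0,-0.06],0]
    - [-1,[0,0,-0.04],0]
    - [-1,[0,0,0],0]
    - [-1,[0,0,0],0]

```text
clock: 3.8
tcp_pos: [0.4548, 0.3563, 0.287]
eef_rot: [0.057, 0.998, -0.001, -0.001]
contact_force: [0.1, -0.4, -3.3]
grip_width: 0.258
gripper_force: 60.0
```

```bash
python3 go.py .573 .002 .29 191.6; python3 go.py .573 .002 .29 173.5
python3 - <<'E'
from h import *
f=save('side','side3'); cv2.imwrite('pics/c3.png',cv2.resize(f['pixels'][50:300,380:600],None,fx=2.2,fy=2.2))
print(status.read_state()['grip_width'])
E
```

```text
ang now 173.41 tilt z [-0.0014 -0.0011 -1.    ] turn norm -0.635
shift norm [-0.0891 -0.7417 -0.006 ] t 3.8
ang now 173.41 tilt z [-0.0014 -0.0011 -1.    ] turn norm -0.003
shift norm [-0.3151 -0.6773 -0.006 ] t 3.8
0.25919078880556634
```

View pics/c3.png

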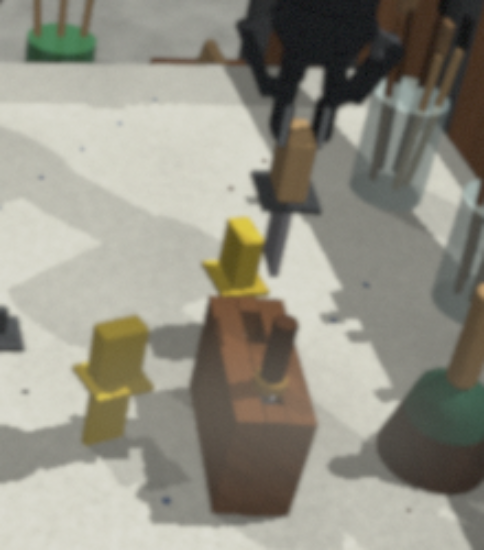

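The gauge is out of the block: handle in the pads at about (295,160), guard below at (285,190), blade down to (275,270). Next I'll check its height and tilt in the grip.

Run:
```python
from h import *
f=dict(np.load('/tmp/side3.npz'));P=cloud(f);px=f['pixels'].astype(int)
for n,(u,v) in dict(htop=(300,126),hmid=(293,165),hlow=(290,197),guardL=(265,195),guardR=(312,207),bl_top=(280,222),bl_mid=(277,245),bl_low=(274,268)).items():
    print(n,world(f,380+u/2.2,50+v/2.2).round(4),px[int(50+v/2.2),int(380+u/2.2)])
m=(abs(P[...,0]-.455)<.04)&(abs(P[...,1]-.357)<.012)&(P[...,2]>.17)
q=P[m]; h=q[:,2]
for a in np.arange(.17,.33,.01):
    s=q[(h>=a)&(h<a+.01)]
    if len(s): print(round(a,2),len(s),s.mean(0).round(4),s[:,1].min().round(4),s[:,1].max().round(4))
```

```text
htop [0.4469 0.3609 0.3096] [ 95 135 163]
hmid [0.4749 0.35   0.2903] [ 65  92 110]
hlow [0.4747 0.354  0.26  ] [ 65  90 110]
guardL [0.4649 0.3365 0.2553] [52 51 47]
guardR [0.479  0.3731 0.2533] [71 71 67]
bl_top [0.471  0.3522 0.2331] [72 71 72]
bl_mid [0.4728 0.3537 0.2114] [76 74 74]
bl_low [0.474  0.3555 0.1888] [85 84 85]
0.17 5 [0.4643 0.3581 0.1795] 0.3554 0.3616
0.18 44 [0.4595 0.3559 0.1857] 0.3527 0.3598
0.19 38 [0.46   0.3561 0.1953] 0.3527 0.3596
0.2 38 [0.463  0.3548 0.206 ] 0.3515 0.3594
0.21 52 [0.4607 0.3549 0.2151] 0.3505 0.3603
0.22 45 [0.465  0.3545 0.2252] 0.351 0.3611
0.23 32 [0.4704 0.3554 0.2351] 0.3515 0.3601
0.24 15 [0.4764 0.3568 0.2459] 0.3462 0.3678
0.25 111 [0.4691 0.3546 0.255 ] 0.345 0.3674
0.26 77 [0.4663 0.3525 0.2651] 0.3451 0.3662
0.27 79 [0.4682 0.3539 0.2749] 0.3452 0.3661
0.28 64 [0.4694 0.3533 0.2847] 0.345 0.3664
0.29 60 [0.4739 0.3548 0.2948] 0.3452 0.366
0.3 143 [0.4646 0.357  0.3073] 0.3451 0.3688
0.31 51 [0.4584 0.3609 0.3124] 0.3452 0.3685
0.32 29 [0.4606 0.3673 0.325 ] 0.3656 0.369
```

>>> drive_tool:
  targets:
    - [-1,[0,0,0],-0.212]
    - [-1,[0,0,0],-0.212]
    - [-1,[-0.009,-0.072,0],-0.211]
    - [-1,[-0.009,-0.074,0],0]
    - [-1,[-0.009,-0.074,0],0]
    - [-1,[-0.009,-0.074,0],0]
    - [-1,[-0.009,-0.074,0],0]
    - [-1,[-0.009,-0.074,0],0]
    - [-1,[-0.009,-0.074,0],0]
    - [-1,[-0.009,-0.074,0],0]
    - [-1,[-0.009,-0.074,0],0]
    - [-1,[-0.009,-0.074,0],0]

```text
clock: 5.05
tcp_pos: [0.5693, 0.0016, 0.2859]
eef_rot: [-0.101, 0.995, 0.0, -0.002]
contact_force: [0.9, 0.7, -2.7]
grip_width: 0.259
gripper_force: 60.1
```

>>> drive_tool:
  targets:
    - [-1,[0,0,0],0]
    - [-1,[0,0,0],0]

```text
clock: 5.25
tcp_pos: [0.5692, 0.0025, 0.286]
eef_rot: [-0.1, 0.995, 0.0, -0.002]
contact_force: [-0.3, 0.9, -1.2]
grip_width: 0.258
gripper_force: 60.2
```

```bash
python3 go.py .573 .002 .235 191.6
python3 - <<'E'
from h import *
f=save('side','side4'); cv2.imwrite('pics/c4.png',cv2.resize(f['pixels'][90:330,220:420],None,fx=2.4,fy=2.4))
P=cloud(f)
ex=np.array([np.cos(np.radians(11.6)),np.sin(np.radians(11.6))]); ey=np.array([-ex[1],ex[0]])
Q=P[...,:2]-np.array([.573,.002]); X=Q@ex; Y=Q@ey; Z=P[...,2]
for a in np.arange(.16,.25,.01):
    m=(abs(X)<.05)&(abs(Y)<.02)&(Z>=a)&(Z<a+.01)
    if m.sum(): print(round(a,2),m.sum(),'Y',np.percentile(Y[m],[3,97]).round(4),'X',np.percentile(X[m],[3,97]).round(4),'z',Z[m].min().round(4))
# roller crests from side view
m=(Z>.105)&(Z<.125)&(abs(X)<.06)
for s in(-1,1):
    k=m&(Y*s>0)&(abs(Y)<.05); 
    print('roller',s,k.sum(),np.polyfit(Y[k],Z[k],2), 'crest',(lambda c:-c[1]/2/c[0])(np.polyfit(Y[k],Z[k],2)))
E
```

```text
ang now -168.48 tilt z [-3.9e-03  6.0e-04 -1.0e+00] turn norm -0.003
shift norm [-0.0072 -0.0025  0.102 ] t 5.25
0.17 11 Y [0.0001 0.007 ] X [-0.0138  0.013 ] z 0.1756
0.18 46 Y [0.     0.0071] X [-0.0196  0.0146] z 0.1809
0.19 50 Y [-0.0003  0.0075] X [-0.0235  0.0155] z 0.19
0.2 53 Y [-0.0005  0.0072] X [-0.0249  0.0153] z 0.2001
0.21 46 Y [-0.0007  0.0067] X [-0.0181  0.0145] z 0.2103
0.22 35 Y [-0.0008  0.0066] X [-0.0059  0.0153] z 0.2203
0.23 30 Y [-0.0009  0.0062] X [0.0048 0.016 ] z 0.2304
0.24 35 Y [-0.019   0.0183] X [0.0129 0.0229] z 0.24
roller -1 1237 [-25.33887237  -1.25023229   0.10482706] crest -0.02467024328197891
roller 1 1196 [-25.56846625   1.3935582    0.10149317] crest 0.02725150167668941
```

View pics/c4.png

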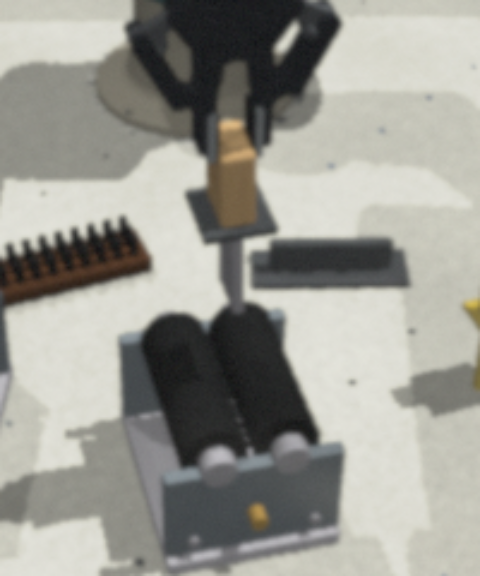

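The side crop shows the blade, ending at about (237,305), over the tight gap line and parallel to it. It sits about 2 mm too far toward +y, so I'll correct that and go down to just above contact.

>>> drive_tool:
  targets:
    - [-1,[-0.007,-0.004,0.03],0]
    - [-1,[0,0,0.05],0]
    - [-1,[0,0,0.03],0]
    - [-1,[0,0,0.014],0]
    - [-1,[0,0,0],0]
    - [-1,[0,0,0],0]
    - [-1,[0,0,0],0]

```text
clock: 6.0
tcp_pos: [0.5739, 0.0019, 0.2276]
eef_rot: [-0.101, 0.995, -0.0, 0.001]
contact_force: [-1.0, -0.0, -3.0]
grip_width: 0.261
gripper_force: 60.2
```

>>> drive_tool:
  targets:
    - [-1,[0,0,0.002],0]
    - [-1,[0,0,0.002],0]
    - [-1,[0,0,0],0]

```text
clock: 6.3
tcp_pos: [0.5735, 0.0019, 0.2242]
eef_rot: [-0.101, 0.995, 0.0, 0.0]
contact_force: [0.6, -0.5, -2.6]
grip_width: 0.257
gripper_force: 60.2
```

>>> drive_tool:
  targets:
    - [-1,[0,0,0.002],0]
    - [-1,[0,0,0.002],0]
    - [-1,[0,0,0.002],0]
    - [-1,[0,0,0.002],0]
    - [-1,[0,0,0],0]

```text
clock: 6.8
tcp_pos: [0.5734, 0.0019, 0.22]
eef_rot: [-0.101, 0.995, 0.0, -0.0]
contact_force: [-0.1, 0.6, -2.8]
grip_width: 0.261
gripper_force: 60.2
```

>>> drive_tool:
  targets:
    - [-1,[0,0,0.002],0]
    - [-1,[0,0,0.002],0]
    - [-1,[0,0,0],0]

```text
clock: 7.1
tcp_pos: [0.5735, 0.0018, 0.2181]
eef_rot: [-0.101, 0.995, 0.0, -0.0]
contact_force: [-0.2, -0.0, -1.9]
grip_width: 0.259
gripper_force: 60.3
```

>>> drive_tool:
  targets:
    - [-1,[0,0,0.002],0]
    - [-1,[0,0,0.0],0]

```text
clock: 7.3
tcp_pos: [0.5736, 0.0017, 0.2174]
eef_rot: [-0.101, 0.995, -0.0, 0.0]
contact_force: [0.5, -0.3, -2.1]
grip_width: 0.263
gripper_force: 60.3
```

>>> drive_tool:
  targets:
    - [-1,[0,0,0.002],0]
    - [-1,[0,0,0.0],0]

```text
clock: 7.5
tcp_pos: [0.5737, 0.0016, 0.2166]
eef_rot: [-0.101, 0.995, -0.0, 0.0]
contact_force: [1.6, -2.1, 0.5]
grip_width: 0.257
gripper_force: 60.5
```

Contact begins here: z force went from −2 to +0.5. I'll go about 1 mm further in half-millimetre steps.

>>> drive_tool:
  targets:
    - [-1,[0,0,0.001],0]
    - [-1,[0,0,0.0],0]
    - [-1,[0,0,0.0],0]

```text
clock: 7.8
tcp_pos: [0.5737, 0.0017, 0.2161]
eef_rot: [-0.101, 0.995, -0.0, 0.0]
contact_force: [0.3, -2.7, 2.4]
grip_width: 0.26
gripper_force: 60.7
```

>>> drive_tool:
  targets:
    - [-1,[0,0,0.001],0]
    - [-1,[0,0,0.0],0]
    - [-1,[0,0,0.0],0]

```text
clock: 8.1
tcp_pos: [0.5736, 0.0017, 0.2156]
eef_rot: [-0.101, 0.995, -0.0, 0.0]
contact_force: [1.4, -3.4, 2.8]
grip_width: 0.259
gripper_force: 60.9
```

>>> drive_tool:
  targets:
    - [-1,[0,0,0.001],0]
    - [-1,[0,0,0.0],0]
    - [-1,[0,0,0.0],0]
    - [-1,[0,0,0.0],0]

```text
clock: 8.5
tcp_pos: [0.5737, 0.0018, 0.2152]
eef_rot: [-0.101, 0.995, -0.0, 0.0]
contact_force: [1.1, -3.4, 5.7]
grip_width: 0.262
gripper_force: 61.1
```

>>> drive_tool:
  targets:
    - [-1,[0,0,-0.01],0]
    - [-1,[0,0,-0.03],0]
    - [-1,[0,0,-0.05],0]
    - [-1,[0,0,-0.04],0]
    - [-1,[0,0,-0.01],0]
    - [-1,[0,0,0],0]

```text
clock: 9.1
tcp_pos: [0.5736, 0.0024, 0.2853]
eef_rot: [-0.102, 0.995, 0.0, 0.0]
contact_force: [-0.1, -0.0, -2.4]
grip_width: 0.26
gripper_force: 60.3
```

```bash
python3 go.py .525 -.241 .285 173.1
```

```text
ang now -168.35 tilt z [ 8.e-04  8.e-04 -1.e+00] turn norm 0.648
shift norm [ 0.038  -0.4949  0.0007] t 9.1
```

The blade jammed with about 8 N on it. Now over to the open pair.

>>> drive_tool:
  targets:
    - [-1,[0,0,0],0.216]
    - [-1,[0,0,0],0.216]
    - [-1,[0,0,0],0.216]
    - [-1,[0.004,-0.055,0],0]
    - [-1,[0.004,-0.055,0],0]
    - [-1,[0.004,-0.055,0],0]
    - [-1,[0.004,-0.055,0],0]
    - [-1,[0.004,-0.055,0],0]
    - [-1,[0.004,-0.055,0],0]
    - [-1,[0.004,-0.055,0],0]
    - [-1,[0.005,-0.055,0],0]
    - [-1,[0.005,-0.055,0],0]

```text
clock: 10.3
tcp_pos: [0.524, -0.242, 0.2827]
eef_rot: [0.06, 0.998, 0.001, -0.001]
contact_force: [0.5, -0.4, -2.6]
grip_width: 0.258
gripper_force: 60.3
```

>>> drive_tool:
  targets:
    - [-1,[0,0,0],0]
    - [-1,[0,0,0],0]
    - [-1,[0,0,0],0]

```text
clock: 10.6
tcp_pos: [0.5247, -0.2406, 0.2839]
eef_rot: [0.06, 0.998, 0.001, -0.001]
contact_force: [-0.6, 0.4, -1.7]
grip_width: 0.258
gripper_force: 60.3
```

```bash
python3 go.py .525 -.241 .285 173.1
python3 - <<'E'
from h import *
f=save('side','side5'); cv2.imwrite('pics/c5.png',cv2.resize(f['pixels'][80:320,90:290],None,fx=2.4,fy=2.4))
P=cloud(f); a=np.radians(-6.9)
ex=np.array([np.cos(a),np.sin(a)]); ey=np.array([-ex[1],ex[0]])
Q=P[...,:2]-np.array([.525,-.241]); X=Q@ex; Y=Q@ey; Z=P[...,2]
for h in np.arange(.16,.25,.01):
    m=(abs(X)<.05)&(abs(Y)<.02)&(Z>=h)&(Z<h+.01)
    if m.sum(): print(round(h,2),m.sum(),'Y',np.percentile(Y[m],[3,97]).round(4),'X',np.percentile(X[m],[3,97]).round(4),'z',Z[m].min().round(4))
for lo,hi in((-.06,0),(0,.06),(-.06,.06)):
  m=(Z>.112)&(Z<.125)&(X>lo)&(X<hi)
  for s in(-1,1):
    k=m&(Y*s>0.005)&(abs(Y)<.06); c=np.polyfit(Y[k],Z[k],2)
    print('roller',lo,s,k.sum(),'crest',-c[1]/2/c[0],'ext',np.percentile(Y[k],[2,98]))
E
```

```text
ang now 173.1 tilt z [-0.0011  0.0013 -1.    ] turn norm 0.0
shift norm [-0.0006 -0.0008 -0.0023] t 10.6
0.17 20 Y [0.0005 0.0081] X [-0.0192  0.0172] z 0.1744
0.18 58 Y [-0.0003  0.0084] X [-0.0202  0.0174] z 0.18
0.19 58 Y [-0.0003  0.0079] X [-0.021   0.0183] z 0.1901
0.2 65 Y [-0.0011  0.0076] X [-0.0206  0.0182] z 0.2
0.21 56 Y [-0.0015  0.0076] X [-0.0121  0.0188] z 0.2101
0.22 42 Y [-0.002   0.0069] X [-0.003   0.0184] z 0.2201
0.23 28 Y [-0.002   0.0058] X [0.0106 0.0189] z 0.2303
0.24 73 Y [-0.0195  0.0186] X [-0.0021  0.026 ] z 0.2402
roller -0.06 -1 411 crest -0.035301301723447365 ext [-0.05165036 -0.01683128]
roller -0.06 1 451 crest 0.03510084070318784 ext [0.01668184 0.05398903]
roller 0 -1 461 crest -0.03535117546799051 ext [-0.0524818  -0.01721898]
roller 0 1 491 crest 0.03448058600535006 ext [0.01752582 0.05330375]
roller -0.06 -1 872 crest -0.03532514429605223 ext [-0.05217789 -0.01692806]
roller -0.06 1 942 crest 0.034793424690608664 ext [0.01715807 0.05379999]
```

View pics/c5.png

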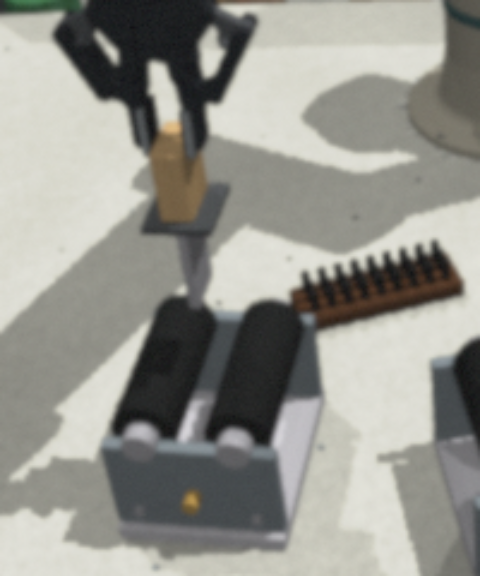

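The side crop shows the blade over the open gap, its end at about (195,305). Its lower end is about 4 mm off centre toward +y, so I'll shift −3.5 mm and lower.

>>> drive_tool:
  targets:
    - [-1,[0,-0.007,0.02],0]
    - [-1,[0,0,0.04],0]
    - [-1,[0,0,0.04],0]
    - [-1,[0,0,0.02],0]
    - [-1,[0,0,0.02],0]
    - [-1,[0,0,0.02],0]
    - [-1,[0,0,0],0]

```text
clock: 11.35
tcp_pos: [0.5239, -0.2447, 0.2033]
eef_rot: [0.061, 0.998, 0.0, -0.001]
contact_force: [-0.4, 0.2, -2.4]
grip_width: 0.256
gripper_force: 60.2
```

>>> drive_tool:
  targets:
    - [-1,[0,0,0.02],0]
    - [-1,[0,0,0.02],0]
    - [-1,[0,0,0.02],0]
    - [-1,[0,0,0.014],0]
    - [-1,[0,0,0.006],0]
    - [-1,[0,0,0],0]
    - [-1,[0,0,0],0]

```text
clock: 12.05
tcp_pos: [0.5244, -0.2451, 0.1651]
eef_rot: [0.061, 0.998, -0.0, 0.0]
contact_force: [0.4, 0.9, -1.6]
grip_width: 0.26
gripper_force: 60.3
```

>>> drive_tool:
  targets:
    - [-1,[0,0,0.004],0]
    - [-1,[0,0,0.004],0]
    - [-1,[0,0,0.004],0]
    - [-1,[0,0,0],0]
    - [-1,[0,0,0],0]

```text
clock: 12.55
tcp_pos: [0.5242, -0.2449, 0.1587]
eef_rot: [0.061, 0.998, 0.0, -0.0]
contact_force: [-0.1, -0.6, -2.2]
grip_width: 0.26
gripper_force: 60.3
```

>>> drive_tool:
  targets:
    - [-1,[0,0,0.002],0]
    - [-1,[0,0,0],0]
    - [-1,[0,0,0],0]

```text
clock: 12.85
tcp_pos: [0.5244, -0.245, 0.158]
eef_rot: [0.061, 0.998, -0.0, 0.0]
contact_force: [-0.2, 0.2, -0.4]
grip_width: 0.26
gripper_force: 60.4
```

>>> drive_tool:
  targets:
    - [-1,[0,0,0.002],0]
    - [-1,[0,0,0],0]
    - [-1,[0,0,0],0]

```text
clock: 13.15
tcp_pos: [0.5246, -0.245, 0.1578]
eef_rot: [0.061, 0.998, -0.0, 0.001]
contact_force: [-0.7, 0.9, 4.7]
grip_width: 0.257
gripper_force: 61.2
```

The guard is resting on the rollers. I'll release and go straight up.

>>> drive_tool:
  targets:
    - [0,[0,0,0],0]
    - [0,[0,0,0],0]
    - [0.3,[0,0,0],0]
    - [1,[0,0,0],0]
    - [1,[0,0,0],0]
    - [1,[0,0,0],0]
    - [1,[0,0,0],0]
    - [1,[0,0,-0.01],0]
    - [1,[0,0,-0.03],0]
    - [1,[0,0,-0.05],0]
    - [1,[0,0,-0.06],0]
    - [1,[0,0,-0.06],0]

```text
clock: 14.35
tcp_pos: [0.5242, -0.2449, 0.2643]
eef_rot: [0.061, 0.998, -0.0, 0.001]
contact_force: [0.3, -0.2, 0.2]
grip_width: 1.002
gripper_force: 0.0
```

>>> drive_tool:
  targets:
    - [1,[0,0,-0.04],0]
    - [1,[0,0,0],0]
    - [1,[0,0,0],0]
    - [1,[0,0,0],0]

```text
clock: 14.75
tcp_pos: [0.5239, -0.2448, 0.2805]
eef_rot: [0.061, 0.998, 0.001, -0.001]
contact_force: [0.0, -0.2, -0.1]
grip_width: 1.004
gripper_force: 0.0
```

Run:
```python
from h import *
f=save('side','side6'); cv2.imwrite('pics/c6.png',cv2.resize(f['pixels'][80:320,90:290],None,fx=2.4,fy=2.4))
P=cloud(f); a=np.radians(-6.9)
ex=np.array([np.cos(a),np.sin(a)]); ey=np.array([-ex[1],ex[0]])
Q=P[...,:2]-np.array([.525,-.241]); X=Q@ex; Y=Q@ey; Z=P[...,2]
for h in np.arange(.13,.2,.01):
    m=(abs(X)<.05)&(abs(Y)<.025)&(Z>=h)&(Z<h+.01)
    if m.sum(): print(round(h,2),m.sum(),'Y',np.percentile(Y[m],[3,97]).round(4),'X',np.percentile(X[m],[3,97]).round(4),'z',Z[m].max().round(4))
```

```text
0.13 74 Y [-0.0126  0.0107] X [-0.0182  0.0208] z 0.1398
0.14 87 Y [-0.0121  0.0113] X [-0.0174  0.0207] z 0.1499
0.15 86 Y [-0.0117  0.012 ] X [-0.0198  0.0207] z 0.16
0.16 96 Y [-0.0112  0.0124] X [-0.0163  0.0203] z 0.1699
0.17 258 Y [-0.0114  0.0124] X [-0.021   0.0195] z 0.18
0.18 23 Y [-0.0075  0.0126] X [-0.0188  0.0182] z 0.1821
```

View pics/c6.png

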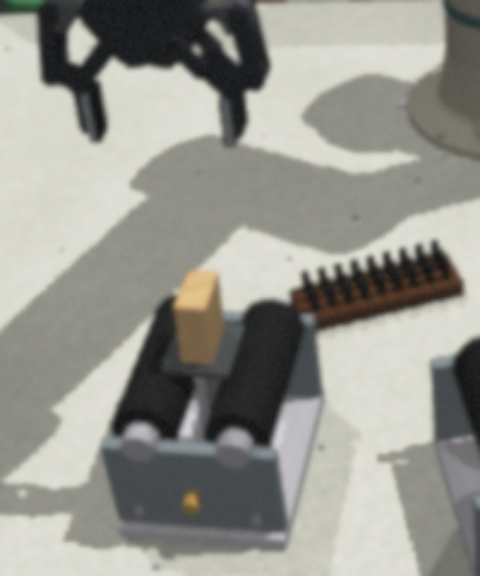

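The gauge stands upright in the open pair, with its handle at about (198,320) in the crop. It is centred, its top is at about 0.179 m, and the gripper is clear.

```bash
python3 -c "
from plant import order; print(order.finish_job())"
```

```text
the job is handed in; nothing more can be done
None
```

The job is handed in: the gauge jammed in the tight pair under about 8 N, and now stands released and upright in the open pair with its guard on the rollers; the hand-in returned no verdict.

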